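# Turn the stamp rack to the ship's stamp and hold it

## Robot

A 7-joint arm with a two-finger parallel gripper is mounted at the origin on the work surface. World frame = base frame: x ahead of the robot, y to its left, z up, the work surface at z = 0. Lengths are in m, angles in rad, forces in N, time in s.
With the tool pointing down it reaches from about 0.4 to 0.85 m from the base axis. Payload 4.5 kg.
Tool frame: the origin (TCP) lies midway between the tips of the shut fingers; the grasp point (between the pads) lies 19 mm behind it; z points along the fingers, y is the line along which they close (so a half turn about z gives the same grasp; the last joint's range is limited). The gripper opens to 88 mm and grips with 3 to 60 N. Pads are 18 mm wide; open, the fingers measure 123 mm over their backs; the gripper's body (75 mm by 187 mm) begins 45 mm behind the grasp point.
Start: joints at [1.268, 0.689, -0.195, 1.565, 0.157, 0.902, -0.215], TCP at [0.207, -0.59, 0.218] pointing down, gripper open.
Joint ranges: [-3.01, 3.01], [-0.46, 2.08], [-1.47, 1.51], [0.13, 2.56], [-1, 4.14], [0.04, 2.09], [-2.66, 2.66]. Speed limits (rad/s): [2.57, 2.57, 3.14, 3.14, 3.14, 3.14, 3.14].

## Interface

Orientations are given as a unit quaternion [x, y, z, w].
In Python, from plant import r gives the robot as it stands.
- The arm moves only by the tool carry_out, never from a script. Its argument "plan" is a list of rows, each an object with "rot": the turn, a rotation vector about the tool's x, y, z in rad, a list of three; "xyz": the shift along the tool's x, y, z in m, a list of three; "grip": the closure in counts, from 0 (fully open) to 255 (shut). In form: [{"rot": [wx, wy, wz], "xyz": [dx, dy, dz], "grip": grip}, ...]. A call has 1 to 8 rows; each row is the pose to reach, as a shift and turn from the pose commanded when the call began, along the tool's axes at that moment; what a row does not reach only later rows make up. A row lasts 1/12 s, in which the tool goes at most 41.7 mm and 7.16 degrees, less where a joint would pass 70% of its speed; a pose out of reach is approached as far as the arm can. A call with a gripper value outside its range is refused whole. The fingers move at their own pace and stop on an object; "squeeze" is the grip in N (left out, the last holds). Time passes only in rows, so rows that repeat a pose let the fingers close. It gives the time, the measured TCP pose, the force, the opening and the grip force at its end, in the units of the state.
- r.get_state(): the state, without advancing time (a new reading comes with each control period).
- r.snapshot(name): name is "scene" or "side" or "wrist"; returns the picture (384x512x3 uint8, red, green, blue); there is no depth.
- r.camera_params(name): a dict with "fx", "fy", "cx", "cy" (pixels), "position" and "attitude" of the camera in the world; the wrist camera has in their place "hand_eye" (4x4, takes a point from camera to tool coordinates, whose origin is the TCP and whose axes are the flange's). Camera axes: x right, y down, z forward; pixel columns grow to the right and rows downward; lengths in m; the calibration is good to about 2 mm. A picture is of the moment at which its call begins: read the wrist's pose just before it. camera_params takes no time and is no camera call.
- r.finish_job(): hands the job in; it is judged then, once.
The state is a dict: "clock": time; "q": joint angles; "qd": joint speeds; "joint_torque": joint torques, N m; "tool_pos": TCP position; "eef_rot": TCP orientation; "contact_force": force on the tool from outside, world axes, zero at the start; "moment": the same for the moment, N m; "opening": opening from 0.0 (shut) to 1.0 (fully open); "finger_force": force on a finger pad.
Only numpy, scipy, OpenCV 4.12 (cv2) and the standard library are available. Lean on these libraries where they do the work, as an engineer would, in place of code of your own. Each camera call takes 0.05 s, during which the arm holds its last target. There are 200 camera calls.

## Task

Take the round stamp rack by the knob on its top and turn it until the ship's stamp - the one with the big round foot and the ball handle - faces squarely to the front, over the ink-pad tray. Then keep the knob gripped so that the rack stands still for the officer to pull the stamp off: finish while holding it, with every stamp still hanging in its fork and the other things on the desk left where they are.

Things in the scene. Friction and masses are not known exactly. Their poses are not given: they have to be found in the camera images.
- rack_base: fixed grey foot of the stamp rack, screwed to the desk: a disc, 188 mm diameter, 16 mm high, with a shallow tray (88 deep x 128 wide x 18 mm high) joined to one side for the ink pad. Origin on the desk surface, on the rack's vertical turning axis; z up. The tray's middle is at x = -134 mm, y = 0: its -x direction is the rack's front.
- rotor: turning part of the rack: column and plate with six forks 60 degrees apart, and the knob, all one piece. Origin on the turning axis at the desk surface; -x points along the fork of the ship's stamp; z up. Turns endlessly either way, no stops; bearing friction about 0.05 N m, so it stays where it is left.
- knob_center (a point): centre of the knob on top of the rack, on its turning axis, 213.5 mm above the desk: a knurled black upright cylinder, 40 mm diameter, 37 mm tall (18.5 mm above and below this point), on a stem 12 mm thick. Below it the stamp handles reach up to 170 mm above the desk, 50 to 86 mm from the axis.
- seal_center (a point): the ship's stamp: the only one on the rack with a large round foot (46 mm diameter, 24 mm high) and a ball handle (33 mm ball). 82 mm tall; this point is half-way up, in its neck. It hangs loose in an open-ended fork, this point 68 mm from the rack's axis (3 mm of play) and 126 mm above the desk, anywhere round the rack.
- stamp1_center (a point): a small rubber stamp hanging in the rack, pear-shaped wooden handle; the point is its centre (it hangs as the ship's stamp does); foot 24 x 46 mm
- stamp2_center (a point): a small rubber stamp hanging in the rack, pear-shaped wooden handle; the point is its centre (it hangs as the ship's stamp does); small round foot of 28 mm
- stamp3_center (a point): a small rubber stamp hanging in the rack, pear-shaped wooden handle; the point is its centre (it hangs as the ship's stamp does); foot 20 x 36 mm
- stamp4_center (a point): a small rubber stamp hanging in the rack, pear-shaped wooden handle; the point is its centre (it hangs as the ship's stamp does); square foot of 32 mm
- stamp5_center (a point): a small rubber stamp hanging in the rack, pear-shaped wooden handle; the point is its centre (it hangs as the ship's stamp does); foot 16 x 48 mm
- inkpad: ink pad 70 x 110 x 16 mm lying loose in the tray; origin under its centre
- ink_bottle: ink bottle, 32 mm diameter, 62 mm tall, on the desk 14 to 18 cm from the rack's axis; origin under its centre
- spare_stamp: another stamp, 84 mm tall, standing on the desk 15 to 18 cm from the rack's axis; origin under its centre
- phone: mobile phone lying on the desk, 148 x 72 x 9 mm
- tumbler: steel travel tumbler, 74 mm diameter, 131 mm tall
- stapler: stapler, 140 x 36 x 50 mm
- vhf: handheld radio lying on its back, 115 x 58 x 34 mm plus a 120 mm aerial

How it is judged:
By the outcome, as a careful person would: the job done as asked, in the order asked, and still so for the second after the job is handed in, while the arm keeps its last pose, push and grip.
It also fails if it takes over 48 s, if anything falls off the work surface, if the arm or the gripper's body presses on something with over 40 N, if the wrist force passes 120 N, or if a joint passes its speed limit or range.

## Working session

There is one attempt and no reset: what is moved stays moved. The work goes in short steps, Python scripts to look and compute and a tool call to move; the robot and the scene stay as the last step left them, time stands still between calls to the robot, and variables do not carry over. Pictures are saved under pics/ and viewed, at most 10 in all, crops included, and the job is handed in when it is done.

Besides the shell and the picture viewer there is one more tool, called by a JSON object that holds its "fn" and its "kwargs". carry_out: Moves the arm, as the interface text tells. Its arguments: {"type":"object","properties":{"plan":{"type":"array"},"squeeze":{"type":"number"}},"required":["plan"]}

```bash
mkdir -p pics; python3 - <<'E'
from plant import r
import cv2,numpy as np
for n in("scene","side"):
    im=r.snapshot(n); cv2.imwrite(f"pics/{n}0.png",im[:,:,::-1])
    print(n,r.camera_params(n))
print(r.camera_params("wrist"));print(r.get_state())
E
```

```text
scene {'fx': 370.98856112161224, 'fy': 370.98856112161224, 'cx': 257.53550128420875, 'cy': 193.8540308732705, 'position': array([1.16150634, 0.19464245, 0.57756025]), 'attitude': array([ 0.46417742,  0.74403383, -0.404981  , -0.25873417])}
side {'fx': 485.0673801391835, 'fy': 485.0673801391835, 'cx': 257.42838398166293, 'cy': 191.65418482984168, 'position': array([-0.12817121,  0.6523284 ,  0.95467229]), 'attitude': array([-0.3153796 ,  0.84359447, -0.4095598 ,  0.1454127 ])}
{'fx': 328.44126998408564, 'fy': 328.44126998408564, 'cx': 253.86016692691354, 'cy': 189.45420978516754, 'hand_eye': array([[-2.28762798e-04, -9.50146329e-01, -3.11804267e-01,
         8.08456097e-02],
       [ 9.99999890e-01, -8.96298809e-05, -4.60549408e-04,
        -6.22888862e-04],
       [ 4.09642350e-04, -3.11804339e-01,  9.50146245e-01,
        -1.66999893e-01],
       [ 0.00000000e+00,  0.00000000e+00,  0.00000000e+00,
         1.00000000e+00]])}
{'clock': 0.1, 'q': array([ 1.26776345,  0.68989361, -0.19454142,  1.56623417,  0.15728353,
        0.90248971, -0.2151025 ]), 'qd': array([-1.02208845e-05, -2.47078736e-03,  6.54857511e-04, -3.65947630e-03,
       -4.81638747e-04, -6.96625510e-04, -1.87517618e-03]), 'joint_torque': array([-2.48332675e-03, -5.28500533e+01, -1.27135098e+00, -1.53837329e+01,
       -5.25804050e-02,  2.04840639e-03,  6.31932403e-05]), 'tool_pos': array([ 0.20633708, -0.58932386,  0.21699641]), 'eef_rot': array([ 9.85844462e-01,  1.67660458e-01, -1.82290432e-04, -7.96824909e-04]), 'contact_force': array([ 0.39810237, -0.33166477,  0.31306333]), 'moment': array([-0.01391529, -0.02423491,  0.01735252]), 'finger_force': 0.0, 'opening': 1.0016176783032515}
```

View pics/scene0.png

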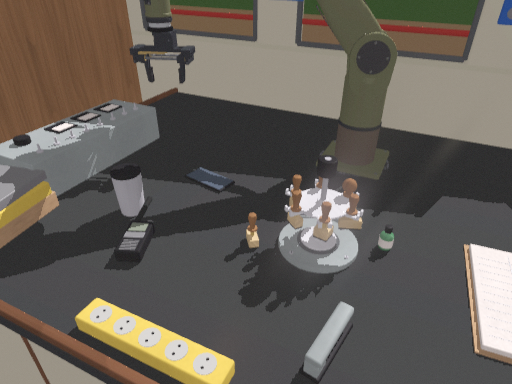

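View pics/side0.png

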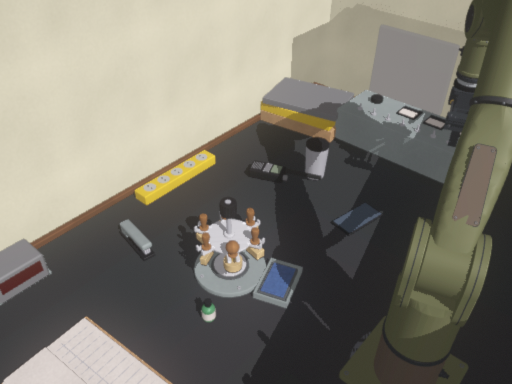

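The scene view shows the knob at about (327,165) and the ship's ball handle at about (350,186). The side view shows the knob at (229,207), the ball at (233,247) and the ink pad in its tray at (278,283).

```bash
cat > h.py <<'E'
from plant import r
import cv2,numpy as np
from scipy.spatial.transform import Rotation as R
def ray(n,px):
    c=r.camera_params(n)
    if n=="wrist":
        s=r.get_state();H=c["hand_eye"];Rt=R.from_quat(s["eef_rot"]).as_matrix()
        p=Rt@H[:3,3]+s["tool_pos"];A=Rt@H[:3,:3]
    else: p=np.array(c["position"]);A=R.from_quat(c["attitude"]).as_matrix()
    d=A@np.array([(px[0]-c["cx"])/c["fx"],(px[1]-c["cy"])/c["fy"],1]);return p,d/np.linalg.norm(d)
def plane(n,px,z):
    p,d=ray(n,px);return p+d*(z-p[2])/d[2]
def tri(a,b):
    M=np.zeros((3,3));v=np.zeros(3)
    for p,d in(a,b):
        P=np.eye(3)-np.outer(d,d);M+=P;v+=P@p
    return np.linalg.solve(M,v)
E
python3 - <<'E'
from h import *
k=tri(ray("scene",(327,165)),ray("side",(229,207)));print("knob",k,plane("side",(229,207),.2135),plane("scene",(327,165),.2135))
b=tri(ray("scene",(350,186)),ray("side",(233,247)));print("ball",b,plane("side",(233,247),.15))
im=r.snapshot("side")
hsv=cv2.cvtColor(im,cv2.COLOR_RGB2HSV)
m=cv2.inRange(hsv,(105,90,40),(130,255,255));m[:240]=0;m[320:]=0;m[:,:240]=0;m[:,320:]=0
c=max(cv2.findContours(m,0,1)[0],key=cv2.contourArea);q=cv2.boxPoints(cv2.minAreaRect(c))
print(cv2.contourArea(c));w=np.array([plane("side",x,.019) for x in c[:,0]]);
rect=cv2.minAreaRect((w[:,:2]*1000).astype(np.float32));print("pad",rect,cv2.boxPoints(rect))
cv2.imwrite("pics/crop1.png",cv2.resize(im[180:330,170:320,::-1],(600,600),interpolation=2))
im=r.snapshot("scene");cv2.imwrite("pics/crop2.png",cv2.resize(im[140:270,270:400,::-1],(600,600),interpolation=2))
s=r.get_state();print(R.from_quat(s["eef_rot"]).as_matrix())
E
```

```text
knob [0.4825127  0.02973105 0.21491188] [0.48407151 0.02714206 0.2135    ] [0.48117425 0.03024537 0.2135    ]
ball [0.43125598 0.0740344  0.14880616] [0.43083599 0.0723037  0.15      ]
658.0
pad ((358.4925537109375, -13.216365814208984), (59.35476303100586, 99.47697448730469), 19.285133361816406) [[314.05338  23.9296 ]
 [346.90756 -69.9654 ]
 [402.93173 -50.36233]
 [370.07755  43.53267]]
[[ 9.43808517e-01  3.30492537e-01 -4.08395925e-04]
 [ 3.30492783e-01 -9.43808011e-01  9.79167825e-04]
 [-6.18396875e-05 -1.05911884e-03 -9.99999437e-01]]
```

View pics/crop1.png

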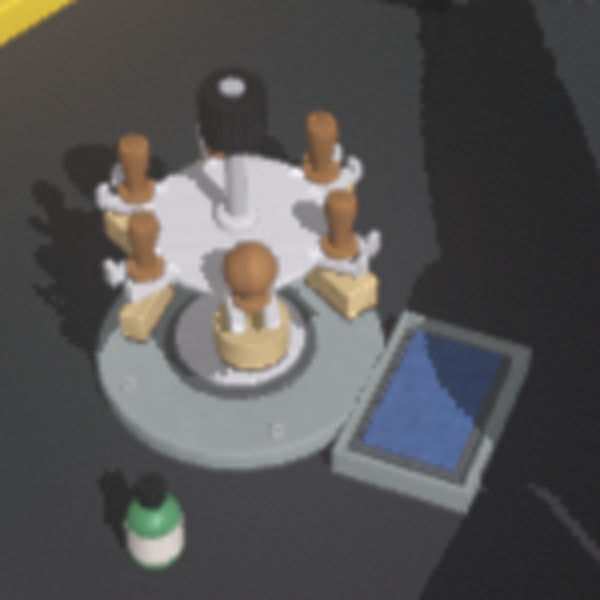

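View pics/crop2.png

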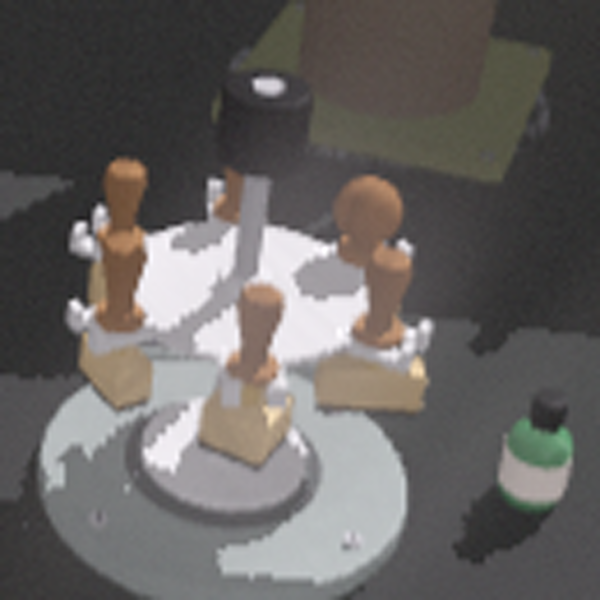

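Measured: axis at about (0.482, 0.030). The tray lies at a bearing of about 199° and the ship's stamp at about 139°, so the rack needs roughly +60° (counter-clockwise from above). Moving above the knob now.

{"fn": "carry_out", "kwargs": {"plan": [{"rot": [0, 0, 0], "xyz": [0.02, -0.02, -0.025], "grip": 0}, {"rot": [0, 0, 0], "xyz": [0.045, -0.05, -0.05], "grip": 0}, {"rot": [0, 0, 0], "xyz": [0.073, -0.08, -0.065], "grip": 0}, {"rot": [0, 0, 0], "xyz": [0.1, -0.11, -0.07], "grip": 0}, {"rot": [0, 0, 0], "xyz": [0.128, -0.14, -0.07], "grip": 0}, {"rot": [0, 0, 0], "xyz": [0.155, -0.17, -0.07], "grip": 0}, {"rot": [0, 0, 0], "xyz": [0.183, -0.2, -0.07], "grip": 0}, {"rot": [0, 0, 0], "xyz": [0.21, -0.23, -0.07], "grip": 0}], "squeeze": 20}}

```text
clock: 0.87
tool_pos: [0.3285, -0.303, 0.2879]
eef_rot: [0.986, 0.167, 0.0, 0.0]
contact_force: [1.8, 0.1, -0.5]
opening: 0.999
finger_force: 0.0
```

```bash
cat > st.py <<'E'
from h import *
s=r.get_state();A=R.from_quat(s["eef_rot"]).as_matrix()
print(s["clock"],s["q"].round(3),s["tool_pos"].round(4),A[:,0].round(4),A[:,2].round(4),s["contact_force"].round(1),s["opening"])
print("to knob, tool axes",(A.T@(np.array([.4825,.0297,.195])-s["tool_pos"])).round(4))
E
python3 st.py
```

```text
0.8667 [ 0.813  0.363 -0.241  1.976  0.117  0.815 -0.728] [ 0.3285 -0.303   0.2879] [9.439e-01 3.301e-01 3.000e-04] [ 4.e-04 -4.e-04 -1.e+00] [ 1.8  0.1 -0.5] 0.998607838854331
to knob, tool axes [ 0.2552 -0.2632  0.0928]
```

{"fn": "carry_out", "kwargs": {"plan": [{"rot": [0, 0, 0], "xyz": [0.028, -0.029, 0], "grip": 0}, {"rot": [0, 0, 0], "xyz": [0.056, -0.058, 0], "grip": 0}, {"rot": [0, 0, 0], "xyz": [0.084, -0.087, 0], "grip": 0}, {"rot": [0, 0, 0], "xyz": [0.112, -0.116, 0], "grip": 0}, {"rot": [0, 0, 0], "xyz": [0.14, -0.145, 0], "grip": 0}, {"rot": [0, 0, 0], "xyz": [0.168, -0.174, 0], "grip": 0}, {"rot": [0, 0, 0], "xyz": [0.19, -0.196, 0], "grip": 0}, {"rot": [0, 0, 0], "xyz": [0.2, -0.206, 0], "grip": 0}]}}

```text
clock: 1.53
tool_pos: [0.4506, -0.0392, 0.288]
eef_rot: [0.985, 0.171, 0.001, -0.001]
contact_force: [0.4, -0.3, 0.4]
opening: 1.0
finger_force: 0.0
```

```bash
python3 st.py; python3 -c "
from h import *
cv2.imwrite('pics/w1.png',r.snapshot('wrist')[:,:,::-1])"
```

```text
1.5333 [ 0.197  0.374 -0.298  1.961  0.143  0.825 -1.406] [ 0.4506 -0.0392  0.288 ] [0.9416 0.3368 0.0027] [ 0.002   0.0023 -1.    ] [ 0.4 -0.3  0.4] 0.9998640977961762
to knob, tool axes [ 0.053  -0.054   0.0932]
```

View pics/w1.png

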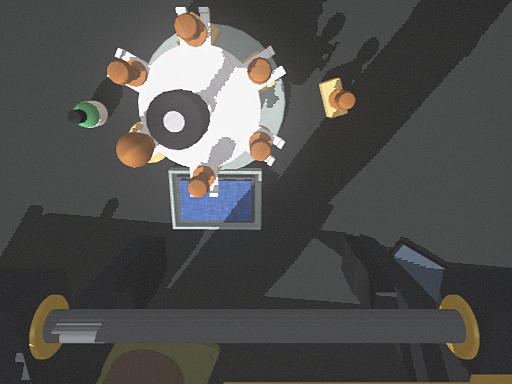

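The wrist view shows the knob cap at about (174,121), the tray rim corners from (170,171) to (261,228), the ball at (136,149) and five handles around the rack.

```bash
cat > ang.py <<'E'
from h import *
im=r.snapshot('wrist');hsv=cv2.cvtColor(im,cv2.COLOR_RGB2HSV)
k=plane('wrist',(174,121),.232);print("knob",k)
c=np.array([plane('wrist',p,.018)[:2] for p in [(170,171),(261,171),(261,228),(174,228)]])
t=c.mean(0);a=np.degrees(np.arctan2(*(t-k[:2])[::-1]));e=c[1]-c[0];e2=c[2]-c[3];print("tray",t,"bearing",a,"edges",[np.degrees(np.arctan2(v[0],-v[1]))for v in(e,e2)])
m=cv2.inRange(hsv,(5,110,60),(16,255,255));m[235:]=0;m[:,310:]=0
n,l,s,ce=cv2.connectedComponentsWithStats(m)
for i in range(1,n):
    if s[i,4]>60:
        p=plane('wrist',ce[i],.15)[:2]-k[:2];print(ce[i].round(),s[i,4],"r",np.hypot(*p).round(4),"ang",np.degrees(np.arctan2(p[1],p[0])).round(1))
E
python3 ang.py
```

```text
knob [0.48444482 0.02877584 0.232     ]
tray [ 0.35815071 -0.01656701] bearing -160.2505523493908 edges [np.float64(19.663042030672692), np.float64(19.67937919114532)]
[190.  31.] 638 r 0.0658 ang 19.9
[261.  73.] 424 r 0.0681 ang -41.9
[125.  75.] 552 r 0.0672 ang 82.7
[134. 151.] 898 r 0.0698 ang 141.4
[260. 149.] 377 r 0.0686 ang -101.3
[199. 172.] 65 r 0.0571 ang -160.0
[198. 189.] 261 r 0.0746 ang -161.4
```

{"fn": "carry_out", "kwargs": {"plan": [{"rot": [0, 0, 0], "xyz": [0.025, -0.025, 0], "grip": 0}, {"rot": [0, 0, 0], "xyz": [0.045, -0.045, 0], "grip": 0}, {"rot": [0, 0, 0], "xyz": [0.052, -0.053, 0], "grip": 0}, {"rot": [0, 0, 0], "xyz": [0.052, -0.053, 0], "grip": 0}, {"rot": [0, 0, 0], "xyz": [0.052, -0.053, 0], "grip": 0}, {"rot": [0, 0, 0], "xyz": [0.052, -0.053, 0], "grip": 0}]}}

```text
clock: 2.13
tool_pos: [0.4794, 0.0203, 0.2875]
eef_rot: [0.986, 0.166, -0.001, 0.001]
contact_force: [-0.3, 0.4, 0.2]
opening: 0.996
finger_force: 0.0
```

```bash
python3 st.py; python3 -c "
from h import *
cv2.imwrite('pics/w2.png',r.snapshot('wrist')[:,:,::-1])"
```

```text
2.1333 [ 0.06   0.415 -0.294  1.889  0.156  0.862 -1.549] [0.4794 0.0203 0.2875] [ 0.9448  0.3275 -0.002 ] [-0.0015 -0.0019 -1.    ] [-0.3  0.4  0.2] 0.9962765495200558
to knob, tool axes [ 0.0062 -0.008   0.0924]
```

View pics/w2.png

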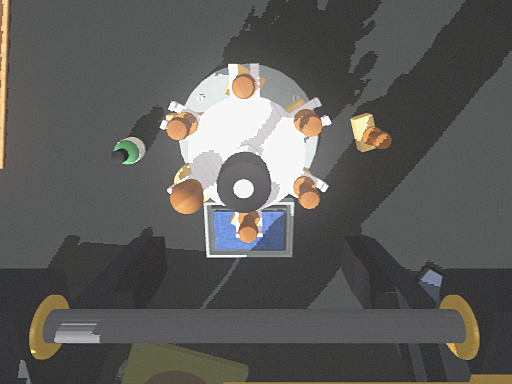

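The knob cap is now at about (243,188), just left of the finger midline at column ~254.

```bash
python3 -c "
from h import *
k=plane('wrist',(243.5,188),.232);s=r.get_state();A=R.from_quat(s['eef_rot']).as_matrix();print(k,A.T@(k-s['tool_pos']))
print('tcp vertical check',A.T@(plane('wrist',(253.5,188),.232)-s['tool_pos']))"
```

```text
[0.48517742 0.03085263 0.232     ] [ 0.00890804 -0.00810622  0.05552523]
tcp vertical check [ 0.00890463 -0.00098576  0.05553367]
```

{"fn": "carry_out", "kwargs": {"plan": [{"rot": [0, 0, 0], "xyz": [0.008, -0.008, 0], "grip": 0}, {"rot": [0, 0, 0], "xyz": [0.008, -0.008, 0.015], "grip": 0}, {"rot": [0, 0, 0], "xyz": [0.008, -0.008, 0.035], "grip": 0}, {"rot": [0, 0, 0], "xyz": [0.008, -0.008, 0.055], "grip": 0}, {"rot": [0, 0, 0], "xyz": [0.008, -0.008, 0.075], "grip": 0}, {"rot": [0, 0, 0], "xyz": [0.008, -0.008, 0.088], "grip": 0}, {"rot": [0, 0, 0], "xyz": [0.008, -0.008, 0.09], "grip": 0}, {"rot": [0, 0, 0], "xyz": [0.008, -0.008, 0.09], "grip": 0}]}}

```text
clock: 2.85
tool_pos: [0.485, 0.0329, 0.1972]
eef_rot: [0.986, 0.167, -0.001, 0.0]
contact_force: [0.0, -0.0, 0.0]
opening: 1.004
finger_force: 0.0
```

```bash
python3 st.py; python3 -c "
from h import *
k=np.array([.485,.0303,.2]);k2=np.array([.4838,.030,.2]);s=r.get_state();A=R.from_quat(s['eef_rot']).as_matrix();print([A.T@(x-s['tool_pos']) for x in(k,k2)])"
```

```text
2.85 [ 0.002  0.549 -0.255  1.994  0.226  0.626 -1.635] [0.485  0.0329 0.1972] [ 0.944   0.3301 -0.0015] [-1.5e-03 -3.0e-04 -1.0e+00] [ 0. -0.  0.] 1.0040894980355082
to knob, tool axes [-0.0034  0.0022  0.0022]
[array([-0.00089185,  0.00248491, -0.00276036]), array([-0.00212362,  0.00237202, -0.00275844])]
```

{"fn": "carry_out", "kwargs": {"plan": [{"rot": [0, 0, 0], "xyz": [-0.0015, 0.002, 0.002], "grip": 80}, {"rot": [0, 0, 0], "xyz": [-0.0015, 0.002, 0.002], "grip": 120}, {"rot": [0, 0, 0], "xyz": [-0.0015, 0.002, 0.002], "grip": 150}, {"rot": [0, 0, 0], "xyz": [-0.0015, 0.002, 0.002], "grip": 180}, {"rot": [0, 0, 0], "xyz": [-0.0015, 0.002, 0.002], "grip": 180}, {"rot": [0, 0, 0], "xyz": [-0.0015, 0.002, 0.002], "grip": 180}, {"rot": [0, 0, 0], "xyz": [-0.0015, 0.002, 0.002], "grip": 180}, {"rot": [0, 0, 0], "xyz": [-0.0015, 0.002, 0.002], "grip": 180}], "squeeze": 10}}

```text
clock: 3.52
tool_pos: [0.4849, 0.0302, 0.1958]
eef_rot: [0.986, 0.167, 0.0, 0.0]
contact_force: [-0.2, -0.4, 1.0]
opening: 0.448
finger_force: 10.0
```

```bash
python3 st.py; python3 -c "
from h import *
s=r.get_state();print(s['moment'],s['finger_force'])"
```

```text
3.5167 [ 0.006  0.55  -0.253  1.999  0.229  0.619 -1.633] [0.4849 0.0302 0.1958] [9.439e-01 3.302e-01 3.000e-04] [ 6.e-04 -7.e-04 -1.e+00] [-0.2 -0.4  1. ] 0.4484673642587781
to knob, tool axes [-0.0024 -0.0003  0.0008]
[-0.14868725 -0.02892039  0.05509789] 10.00016301870346
```

{"fn": "carry_out", "kwargs": {"plan": [{"rot": [0, 0, 0], "xyz": [0, 0, 0], "grip": 180}, {"rot": [0, 0, -0.02], "xyz": [0, 0, 0], "grip": 180}, {"rot": [0, 0, -0.06], "xyz": [0, 0, 0], "grip": 180}, {"rot": [0, 0, -0.11], "xyz": [0, 0, 0], "grip": 180}, {"rot": [0, 0, -0.16], "xyz": [0, 0, 0], "grip": 180}, {"rot": [0, 0, -0.21], "xyz": [0, 0, 0], "grip": 180}, {"rot": [0, 0, -0.25], "xyz": [0, 0, 0], "grip": 180}, {"rot": [0, 0, -0.27], "xyz": [0, 0, 0], "grip": 180}], "squeeze": 30}}

```text
clock: 4.18
tool_pos: [0.4849, 0.03, 0.1958]
eef_rot: [0.954, 0.3, 0.0, 0.0]
contact_force: [0.9, -2.8, 1.3]
opening: 0.446
finger_force: 30.0
```

```bash
python3 st.py; python3 -c "
from h import *
s=r.get_state();print(s['moment'],s['finger_force'])
cv2.imwrite('pics/w3.png',r.snapshot('wrist')[:,:,::-1])"
```

```text
4.1833 [ 0.059  0.557 -0.335  1.996  0.299  0.635 -1.434] [0.4849 0.03   0.1958] [8.206e-01 5.715e-01 1.000e-04] [ 6.e-04 -7.e-04 -1.e+00] [ 0.9 -2.8  1.3] 0.4464552470094285
to knob, tool axes [-0.0022 -0.0011  0.0008]
[-0.56432692 -0.23987735 -0.03260956] 30.00032812356949
```

View pics/w3.png

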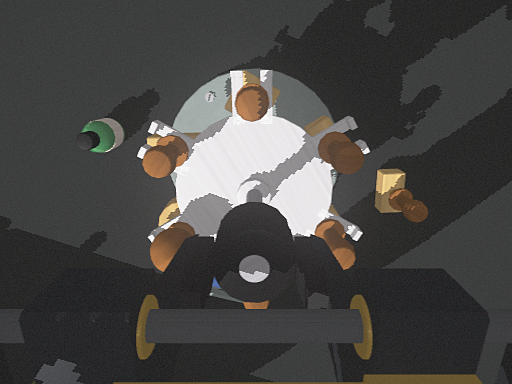

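The rack turned with the gripper without slipping: the far fork is still centred at column ~252. Continuing.

{"fn": "carry_out", "kwargs": {"plan": [{"rot": [0, 0, -0.02], "xyz": [0, 0, 0], "grip": 180}, {"rot": [0, 0, -0.06], "xyz": [0, 0, 0], "grip": 180}, {"rot": [0, 0, -0.12], "xyz": [0, 0, 0], "grip": 180}, {"rot": [0, 0, -0.18], "xyz": [0, 0, 0], "grip": 180}, {"rot": [0, 0, -0.24], "xyz": [0, 0, 0], "grip": 180}, {"rot": [0, 0, -0.3], "xyz": [0, 0, 0], "grip": 180}, {"rot": [0, 0, -0.36], "xyz": [0, 0, 0], "grip": 180}, {"rot": [0, 0, -0.41], "xyz": [0, 0, 0], "grip": 180}]}}

```text
clock: 4.9
tool_pos: [0.4851, 0.0299, 0.1958]
eef_rot: [0.873, 0.488, 0.0, 0.001]
contact_force: [2.7, -5.0, 1.4]
opening: 0.443
finger_force: 30.0
```

{"fn": "carry_out", "kwargs": {"plan": [{"rot": [0, 0, -0.05], "xyz": [0, 0, 0], "grip": 180}, {"rot": [0, 0, -0.11], "xyz": [0, 0, 0], "grip": 180}, {"rot": [0, 0, -0.17], "xyz": [0, 0, 0], "grip": 180}, {"rot": [0, 0, -0.23], "xyz": [0, 0, 0], "grip": 180}, {"rot": [0, 0, -0.29], "xyz": [0, 0, 0], "grip": 180}, {"rot": [0, 0, -0.34], "xyz": [0, 0, 0], "grip": 180}, {"rot": [0, 0, -0.36], "xyz": [0, 0, 0], "grip": 180}, {"rot": [0, 0, -0.36], "xyz": [0, 0, 0], "grip": 180}]}}

```text
clock: 5.57
tool_pos: [0.4853, 0.0298, 0.1958]
eef_rot: [0.772, 0.635, 0.0, 0.001]
contact_force: [3.0, -4.2, 1.2]
opening: 0.446
finger_force: 30.0
```

```bash
python3 st.py; python3 -c "
from h import *
s=r.get_state();A=R.from_quat(s['eef_rot']).as_matrix()[:,0];print(s['moment'],s['finger_force'],'toolx ang',np.degrees(np.arctan2(A[1],A[0])))
w=r.snapshot('wrist');d=r.snapshot('side')[160:352,120:376];e=r.snapshot('scene')[120:312,220:476]
f=lambda a:cv2.resize(a,(400,300),interpolation=2)
cv2.imwrite('pics/w4.png',w[:,:,::-1]);cv2.imwrite('pics/all4.png',np.vstack([np.hstack([f(w),f(d)]),np.hstack([f(e),f(e)*0])])[:,:,::-1])"
```

```text
5.5667 [ 0.201  0.589 -0.563  1.989  0.483  0.697 -0.858] [0.4853 0.0298 0.1958] [ 1.929e-01  9.812e-01 -8.000e-04] [ 0.0011 -0.001  -1.    ] [ 3.  -4.2  1.2] 0.44616232383512083
to knob, tool axes [-0.0007 -0.0027  0.0008]
[-0.94863561 -0.57377455  0.00115853] 30.000560581684113 toolx ang 78.87935457326925
```

View pics/all4.png

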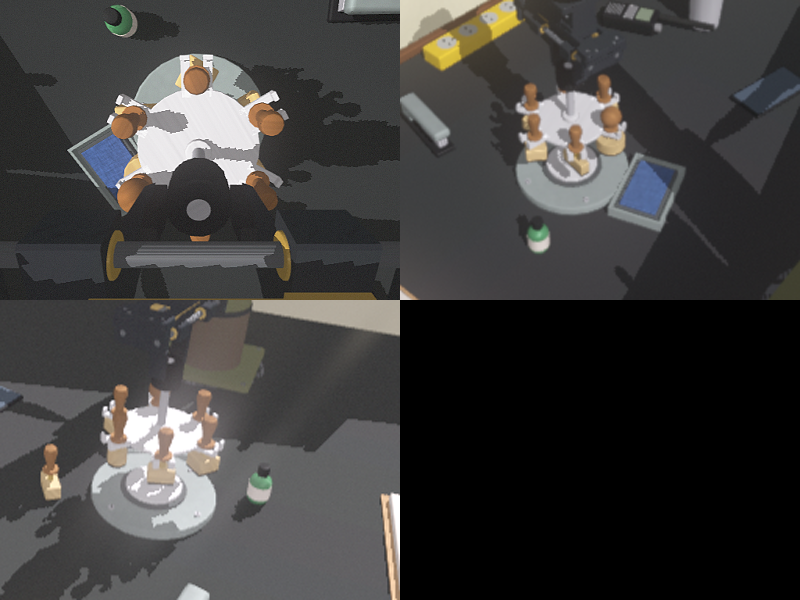

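Ball stamp now stands over the tray, all six stamps hang in their forks. I'll check the angle from the fork prongs.

```bash
python3 - <<'E'
from h import *
im=r.snapshot('wrist');hsv=cv2.cvtColor(im,cv2.COLOR_RGB2HSV)
m=cv2.inRange(hsv,(0,0,150),(180,45,255));ax=np.array([.485,.0300])
for row in (71,74,77,80):
    x=np.where(m[row,205:300])[0]+205
    if len(x):
        lo,hi=x.min(),x.max();p=[plane('wrist',(u,row),.126)[:2]-ax for u in(lo,hi)];q=(p[0]+p[1])/2
        print(row,lo,hi,"r",np.hypot(*q).round(4),"bear",np.degrees(np.arctan2(q[1],q[0])).round(2))
b=cv2.inRange(hsv,(5,110,50),(16,255,255));b[:60]=0
n,l,s,ce=cv2.connectedComponentsWithStats(b)
for i in range(1,n):
    if s[i,4]>150:
        p=plane('wrist',ce[i],.15)[:2]-ax;print(ce[i].round(),s[i,4],np.hypot(*p).round(3),np.degrees(np.arctan2(p[1],p[0])).round(1))
# side-view ball and pad
im=r.snapshot('side');hsv=cv2.cvtColor(im,cv2.COLOR_RGB2HSV);b=cv2.inRange(hsv,(3,100,40),(14,255,200));b[:160]=0;b[300:]=0;b[:,:150]=0;b[:,300:]=0
n,l,s,ce=cv2.connectedComponentsWithStats(b)
for i in range(1,n):
    if s[i,4]>20:
        p=plane('side',ce[i],.15)[:2]-ax;print("side",ce[i].round(),s[i,4],np.hypot(*p).round(3),np.degrees(np.arctan2(p[1],p[0])).round(1))
print(r.get_state()['clock'])
E
```

```text
71 230 272 r 0.0883 bear 80.22
74 223 283 r 0.0864 bear 79.35
77 217 290 r 0.0844 bear 79.13
80 210 295 r 0.0825 bear 79.61
[250. 102.] 869 0.069 80.9
[341. 153.] 1314 0.068 22.0
[159. 157.] 881 0.071 140.2
[337. 242.] 891 0.066 -36.7
[165. 247.] 931 0.072 -164.8
[256. 305.] 165 0.082 -100.2
side [175. 164.] 48 0.314 -17.3
side [250. 216.] 123 0.066 -100.6
side [203. 221.] 111 0.066 22.7
side [255. 236.] 150 0.07 -163.2
side [205. 242.] 103 0.073 84.3
side [232. 249.] 103 0.075 139.2
5.8167
```

The fork bearing is about 79.5–80°, so the ship's stamp is at about 199.5–200° against the tray's 199.7°. The angle is right, the grip is firm at 30 N and side forces are small.

```bash
python3 -c "
from plant import r
s=r.get_state();print(abs(s['qd']).max(),s['finger_force']);print(r.finish_job())"
```

```text
0.0017127343698325576 30.000956654548645
the job is handed in; nothing more can be done
None
```

I turned the rack about 60° so the ship's stamp faces the front over the ink-pad tray, within about 1° by my camera measurements. I handed the job in with the knob held at 30 N, all six stamps hanging in their forks, and nothing else touched.

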